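# Hold the curing lamp over a crown

### The arm

A 7-joint arm with a two-finger parallel gripper is mounted at the origin on the work surface. World frame = base frame: x ahead of the robot, y to its left, z up, the work surface at z = 0. Lengths are in m, angles in degrees, forces in N, time in s.
With the tool pointing down it reaches from about 0.425 to 0.875 m from the base axis. Payload 9.9 kg.
Tool frame: the origin (TCP) lies on the centre line of the jaws, within the pads' length; the fingertips stand 14 mm ahead of it and the grasp point (between the pads) lies 5 mm behind it; z points along the fingers, y is the line along which they close (so a half turn about z gives the same grasp; the last joint's range is limited). The gripper opens to 85 mm and grips with 20 to 120 N. Pads are 22 mm wide; open, the fingers measure 114 mm over their backs; the gripper's body (76 mm by 85 mm) begins 54 mm behind the grasp point. The pads swing forward as they close: fully open they stand 13 mm farther back than shut.
Start: joints at [-76.879, 32.985, 1.427, 82.34, -0.859, 64.687, -3.237], TCP at [0.208, 0.642, 0.245] pointing down, gripper open.
Joint ranges: [-157.87, 157.87], [-19.46, 123.44], [-87.15, 90], [11.01, 140.99], [-62.26, 242.26], [9.8, 113.94], [-161.44, 161.44]. Speed limits (degrees/s): [127.2, 127.2, 172.46, 172.46, 180, 180, 180].

### API

Orientations are given as [roll, pitch, yaw] about the fixed x, y, z axes, in that order (R = Rz(yaw) Ry(pitch) Rx(roll)).
In Python, from rig import robot gives the robot as it stands. The module is installed in compiled form; this text tells all that it offers.
- The arm moves only by the tool move_arm, never from a script. Its argument "motion" is a list that holds one entry, the list of rows, each a list of 7 numbers: the closure, from 0 (fully open) to 1 (shut), then the shift along the world's x, y, z in units of 0.2 m (1.0 is 0.2 m), then the turn, a rotation vector about the world's x, y, z in units of 0.5 rad (1.0 is 0.5 rad). A call has exactly 5 rows; each row is the pose to reach, as a shift and turn from the pose commanded when the call began; what a row does not reach only later rows make up. A row lasts 1/10 s, in which the tool goes at most 50 mm and 8.59 degrees, less where a joint would pass 70% of its speed; a pose out of reach is approached as far as the arm can. A call with a number of a shift or a turn outside -1 to 1 is refused whole. A call with a gripper value outside its range is refused whole. The fingers move at their own pace and stop on an object; the grip force is fixed at half the most. Time passes only in rows, so rows that repeat a pose let the fingers close, or fill a call up. It gives the time, the measured TCP pose, the force, the opening and the grip force at its end, in the units of the state.
- robot.state(): the state, without advancing time (a new reading comes with each control period).
- robot.read_camera(name): name is "scene" or "top" or "wrist"; returns the picture (420x560x3 uint8, red, green, blue); there is no depth.
- robot.camera_params(name): a dict with "fx", "fy", "cx", "cy" (pixels), "camera_from_world" (4x4, takes a point from world to camera coordinates); the wrist camera has in their place "mount" (4x4, takes a point from camera to tool coordinates, whose origin is the TCP and whose axes are the flange's). Camera axes: x right, y up, looking along -z (the intrinsics and any distortion apply to the point x, -y, -z); pixel columns grow to the right and rows downward; lengths in m; the calibration is good to about 2 mm. A picture is of the moment at which its call begins: read the wrist's pose just before it. camera_params takes no time and is no camera call.
- robot.sign_off(): hands the job in; it is judged then, once.
Trained networks look in the newest picture that a camera, given by its name, has taken for a name from the list of things; names that differ only in an ending like _2 or _b are one class to them, and where a whole thing is asked for, a point or a joint stands for the part that bears it (a point fixed in the world has none). Each returns a list of dicts, best first, with "conf" (0 to 1); they miss things now and then, are a little off and sometimes report something else, mostly with a low value. They report only what shows in the picture. A call takes as long as a camera call. They do not tell look-alikes from the thing itself.
- robot.boxes_of(camera, label): "rect" ([left, top, right, bottom] in pixels, round what is visible of it).
The state is a dict: "time": time; "qpos": joint angles; "dq": joint speeds; "joint_efforts": joint torques, N m; "ee_pos": TCP position; "tool_rot": TCP orientation; "force": force on the tool from outside, world axes, zero at the start; "moment": the same for the moment, N m; "grip_width": opening from 0.0 (shut) to 1.0 (fully open); "grip_force": force on a finger pad.
Only numpy, scipy, OpenCV 4.12 (cv2) and the standard library are available. Lean on these libraries where they do the work, as an engineer would, in place of code of your own. Each camera call takes 0.05 s, during which the arm holds its last target. There are 200 camera calls.

### The job

First slide the amber light shield of the curing station fully open by its black tab. Then draw the cordless curing lamp out of its leaning charger socket, turn it level so that the light window in its head faces straight down, and finish still holding it there in the gripper, the window centred about 3 cm above the crown on the plaster cast in the bay, the lamp touching nothing else. Leave the cast and everything else on the bench where they are.

Things in the scene. Friction and masses are not known exactly. Their poses are not given: they have to be found in the camera images.
- station: fixed grey curing station, 120 (x) x 210 (y) mm, 60 mm high, left or right of the robot's midline; origin under its centre, z up. Its -y half is an open-topped bay (inside 110 x 100 mm, floor 8 mm above the bench, centre y = -50 mm) holding the cast; its +y half is a closed housing. Two 6 mm rails along y at x = +-57.5 mm rise to 67 mm above the bench
- shield (a joint): slide of the amber see-through shield over the bay, in m: 0 = shut, 0.100 = fully open (end stop); grows as the shield slides along the station's +y over the housing. It starts shut or open by up to 20 mm, resists with about 1 N and stays where it is left
- shield_tab (a point): centre of the top face of the upright black tab in the middle of the shield, 96 mm above the bench. The tab is 40 mm along the station's x, 12 mm thick along its y and stands 30 mm above the shield plate (plate top 66 mm above the bench)
- cast: loose plaster cast in the bay, 52 (x) x 34 (y) x 20 mm with three teeth in a row along its x; origin under its centre, z up. The middle tooth, the tallest, is a white ceramic crown
- crown_top (a point): top of the crown, 15 mm across, 34 mm above the cast's underside (42 mm above the bench, 25 mm below the rails' top)
- charger: fixed white charger with a foot 110 x 80 mm; origin on the bench under it, z up. From it a socket leans 30 deg from vertical towards the charger's +x; the socket is 41 x 37 mm outside, 31 x 27 mm inside and 45 mm deep along its lean
- socket_floor (a point): centre of the socket's floor, 32 mm above the bench
- lamp: loose cordless curing lamp, 0.1 to 0.25 kg, 199 mm long, 1 to 2 mm loose in the socket. Origin: centre of its foot; +z from foot to head (leans 30 deg from vertical, the way it draws out); +x is the window side. White flat-sided body 28 (x) x 24 (y) mm, z = 0 to 130 mm, first 45 mm in the socket; round neck 12 mm across; black head at z = 190 mm, 18 mm across, x = -8 to +20 mm
- lamp_lens (a point): the light window, on the head's +x face: at x = 20.5, z = 190 mm of the lamp; the light shines along the lamp's +x
- lamp_grip (a point): point on the lamp's axis at z = 92 mm, a good place to grip across the 24 mm width (along the lamp's y); the centre of mass is near
- stone_block: loose trimmed plaster block, 42 x 36 x 34 mm, bystander; origin under its centre
- spatula: loose plaster spatula, wooden handle and steel blade, 200 mm long, 20 mm wide, lying on the bench near the robot, bystander
- bowl: loose black rubber mixing bowl, 110 mm wide, 60 mm high, bystander
- jar: loose white jar, 60 mm wide, 85 mm high, bystander
- mug: loose blue mug, 76 mm wide, 90 mm high, bystander
- articulator: loose blue and steel articulator frame with two plaster casts, 100 x 110 x 106 mm, 0.9 kg, bystander
Mind the look-alikes: they are no part of the job. Several things have the shape of the station; the one meant has the colours described above.

How it is judged (in metres and radians):
On the way, in this order (a step that is already met when the one before it is completed fails the run):
1. the shield is slid fully open (value of joint shield above 0.085 m and distance between lamp and socket_floor below 0.02 m), for 0.2 s.
2. the lamp is drawn clear of the socket and held (distance between lamp and socket_floor above 0.06 m and contact force between lamp and charger below 0.1 N and contact force between the fingers and lamp above 1 N), for 0.2 s.
At the end, for the whole second after the job is handed in: The shield is open by more than 85 of 100 mm; the gripper holds the lamp still, its light window facing down within 20 deg (the lamp's body level), centred within 15 mm of the crown and 12 to 55 mm above its top; the lamp touches nothing but the gripper, and the cast has moved less than 10 mm (value of joint shield above 0.085 m and angle between lamp's own x axis and vertical above 2.79159 rad and horizontal distance between lamp_lens and crown_top below 0.015 m and z of lamp_lens in the frame of cast between 0.046 and 0.089 m and height (world z) of lamp above 0.05 m and contact force between the fingers and lamp above 1 N and contact force between lamp and station below 0.1 N and contact force between lamp and charger below 0.1 N and contact force between lamp and cast below 0.1 N and contact force between lamp and stone_block below 0.1 N and linear speed of lamp below 0.03 m/s and distance of cast from where it was at the start of the episode below 0.01 m); the arm keeps its last pose, push and grip.
It fails at once if the cast is struck by the lamp or the robot, or moved by more than 10 mm (contact force between any of lamp, the arm, the fingers and cast above 2 N or distance of cast from where it was at the start of the episode above 0.01 m).
It fails at once if a bystander is moved by more than 30 mm (distance of any of stone_block, spatula, bowl, jar, mug, articulator from where it was at the start of the episode above 0.03 m).
It also fails if it takes over 51 s, if anything falls off the work surface, if the arm or the gripper's body presses on something with over 40 N, if the wrist force passes 120 N, or if a joint passes its speed limit or range.

## Working session

There is one attempt and no reset: what is moved stays moved. The work goes in short steps, Python scripts to look and compute and a tool call to move; the robot and the scene stay as the last step left them, time stands still between calls to the robot, and variables do not carry over. Pictures are saved under pics/ and viewed, at most 10 in all, crops included, and the job is handed in when it is done.

Besides the shell and the picture viewer there is one more tool, called after "Emit:" by a JSON object that holds its "fn" and its "kwargs", one argument or row to a line. move_arm: Moves the arm, as the interface text tells. Shifts and turns lie within -1 to 1; 1 stands for 0.2 m of shift or 0.5 rad of turn. Its arguments: {"type":"object","properties":{"motion":{"type":"array"}},"required":["motion"]}

```bash
mkdir -p pics; python3 - <<'E'
from rig import robot
import cv2,numpy as np
print(robot.state())
for c in ["scene","top","wrist"]:
    im=robot.read_camera(c); cv2.imwrite(f"pics/{c}0.png",im[:,:,::-1])
    p=robot.camera_params(c); print(c,{k:np.round(v,4).tolist() for k,v in p.items()})
for c in ["scene","top"]:
    for l in ["station","shield_tab","cast","crown_top","charger","lamp","lamp_lens","stone_block","articulator","mug","jar","bowl","spatula"]:
        print(c,l,[(np.round(d["rect"]).tolist(),round(d["conf"],2)) for d in robot.boxes_of(c,l)])
E
```

```text
{'time': 0.0, 'qpos': array([-76.88040164,  33.03443416,   1.42542305,  82.38706337,
        -0.85880291,  64.68836462,  -3.23797445]), 'dq': array([ 0.02627117,  0.01099794,  0.04545984,  0.02067223, -0.09550021,
        0.01499353, -0.01811851]), 'joint_efforts': array([ 8.57921350e-04, -7.65755439e+01,  2.25072987e+00, -2.85970652e+01,
        1.54161325e-02,  1.24169129e-02,  3.18661159e-05]), 'ee_pos': array([0.2075798 , 0.64181849, 0.24441875]), 'tool_rot': array([-1.79900976e+02,  6.89564160e-03,  1.62078824e+02]), 'force': array([-0.28942349, -0.50903959, -0.03490433]), 'moment': array([0.00190977, 0.01088119, 0.02407322]), 'grip_force': 0.0, 'grip_width': 0.9986677283082036}
scene {'fx': 545.4065, 'fy': 545.4065, 'cx': 277.0347, 'cy': 220.743, 'camera_from_world': [[0.7379, 0.6747, 0.019, -0.5203], [-0.4918, 0.5182, 0.6997, 0.0477], [0.4622, -0.5256, 0.7142, -1.7873], [0.0, 0.0, 0.0, 1.0]]}
top {'fx': 446.1037, 'fy': 446.1037, 'cx': 277.8651, 'cy': 207.6291, 'camera_from_world': [[-0.0011, -1.0, -0.006, 0.1987], [0.9966, -0.0015, 0.0824, -0.5148], [-0.0824, -0.0059, 0.9966, 
[... 1453 characters left out ...]
, 167.0, 306.0, 207.0], 0.65)]
top cast []
top crown_top [([396.0, 157.0, 416.0, 195.0], 0.46)]
top charger [([384.0, 178.0, 408.0, 213.0], 0.82)]
top lamp [([396.0, 160.0, 415.0, 196.0], 0.65)]
top lamp_lens [([397.0, 159.0, 417.0, 196.0], 0.83)]
top stone_block [([333.0, 209.0, 343.0, 224.0], 0.48)]
top articulator [([174.0, 194.0, 219.0, 232.0], 0.6), ([383.0, 180.0, 406.0, 211.0], 0.56)]
top mug [([200.0, 159.0, 226.0, 190.0], 0.7)]
top jar [([264.0, 136.0, 280.0, 157.0], 0.72), ([395.0, 158.0, 415.0, 195.0], 0.52)]
top bowl [([326.0, 113.0, 356.0, 142.0], 0.86), ([274.0, 166.0, 309.0, 209.0], 0.16)]
top spatula [([311.0, 244.0, 371.0, 258.0], 0.62), ([201.0, 157.0, 223.0, 190.0], 0.59)]
```

```bash
python3 - <<'E'
import cv2,numpy as np
s=cv2.imread("pics/scene0.png");t=cv2.imread("pics/top0.png")
a=cv2.resize(s[120:390,130:400],(600,600),interpolation=3); cv2.imwrite("pics/scene_crop.png",a)
b=cv2.resize(t[90:330,80:430],(800,549),interpolation=3); cv2.imwrite("pics/top_crop.png",b)
E
```

```text
(no output)
```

View pics/scene_crop.png

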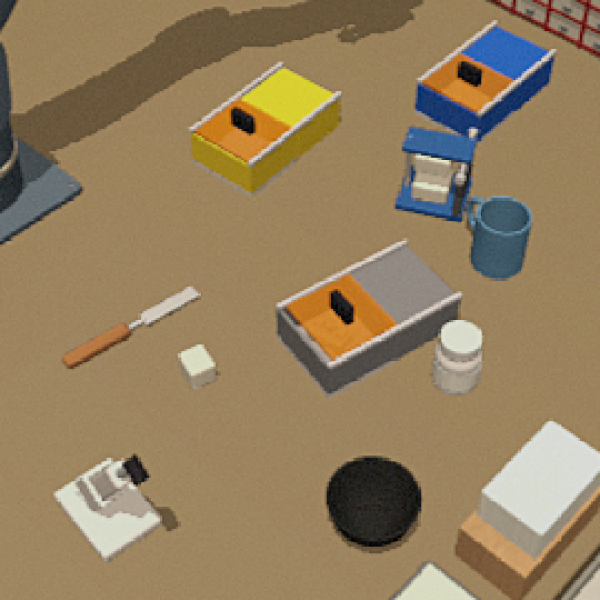

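View pics/top_crop.png

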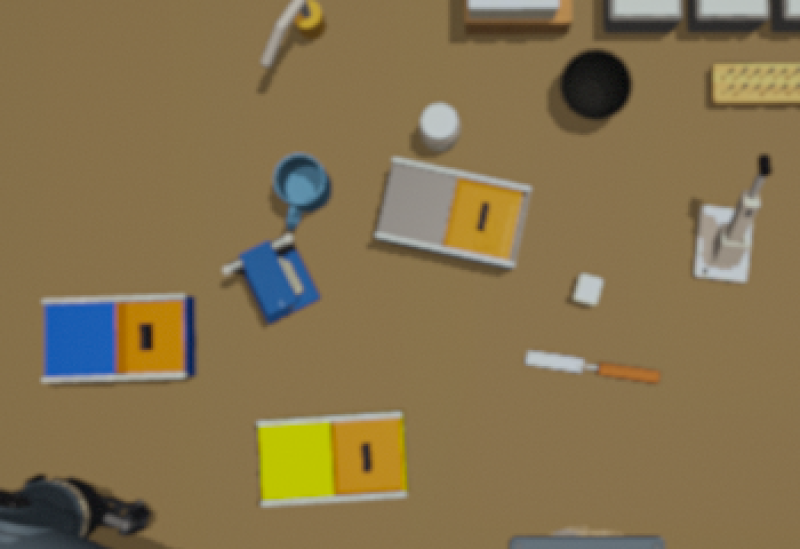

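The three station-shaped things are the yellow one (scene crop 265,125), the blue one (485,75) and the grey one (370,315; top crop 453,212). Only the grey one fits the description. The lamp and charger are at top crop (740,220), leaning away from the robot.

```bash
cat > h.py <<'E'
from rig import robot
import numpy as np, cv2
from scipy.spatial.transform import Rotation as R
from scipy.optimize import least_squares
def cam(name,st=None):
    p=robot.camera_params(name)
    if name=="wrist":
        st=st or robot.state()
        T=np.eye(4);T[:3,:3]=R.from_euler("xyz",st["tool_rot"],degrees=True).as_matrix();T[:3,3]=st["ee_pos"]
        M=np.linalg.inv(T@np.array(p["mount"]))
    else: M=np.array(p["camera_from_world"])
    return (p["fx"],p["fy"],p["cx"],p["cy"],M)
def proj(c,P):
    P=np.atleast_2d(P);q=P@c[4][:3,:3].T+c[4][:3,3]
    return np.c_[c[2]+c[0]*q[:,0]/-q[:,2],c[3]+c[1]*q[:,1]/q[:,2]]
def ray(c,uv):
    d=np.array([(uv[0]-c[2])/c[0],-(uv[1]-c[3])/c[1],-1.]);Rm=c[4][:3,:3]
    return -Rm.T@c[4][:3,3],Rm.T@d
def atz(c,uv,z):
    o,d=ray(c,uv);return o+d*(z-o[2])/d[2]
def tri(obs):
    A=np.zeros((3,3));b=np.zeros(3)
    for c,uv in obs:
        o,d=ray(c,uv);d/=np.linalg.norm(d);Q=np.eye(3)-np.outer(d,d);A+=Q;b+=Q@o
    return np.linalg.solve(A,b)
E
python3 - <<'E'
from h import *
t=cam("top");s=cam("scene")
T=lambda x,y:(80+x*350/800,90+y*240/549)
S=lambda x,y:(130+x*.45,120+y*.45)
np.set_printoptions(precision=3,suppress=True)
for n,p in dict(rTL=(392,160),rTR=(530,188),rBR=(513,267),rBL=(377,238)).items(): print(n,atz(t,T(*p),.067))
for n,p in dict(rBack=(405,244),rBR=(459,297),rFL=(280,306),rFB=(332,362)).items(): print("sc",n,atz(s,S(*p),.067))
print("tab",tri([(t,T(483,216)),(s,S(341,306))]),atz(t,T(483,216),.096))
print("head",tri([(t,T(764,165)),(s,S(136,469))]))
for n,p in dict(a=(702,207),b=(752,207),c=(746,282),d=(695,278)).items(): print("chg",n,atz(t,T(*p),.012))
for n,p in dict(jar=(440,125),mug=(302,182),bowl=(596,84),stone=(588,290),spat=(590,365),art=(272,280)).items(): print(n,atz(t,T(*p),.05))
E
```

```text
rTL [0.674 0.287 0.067]
rTR [0.631 0.083 0.067]
rBR [0.514 0.108 0.067]
rBL [0.557 0.309 0.067]
sc rBack [0.568 0.304 0.067]
sc rBR [0.68  0.28  0.067]
sc rFL [0.522 0.11  0.067]
sc rFB [0.632 0.088 0.067]
tab [0.588 0.153 0.083] [0.586 0.153 0.096]
head [ 0.642 -0.225  0.193]
chg a [ 0.611 -0.184  0.012]
chg b [ 0.61  -0.261  0.012]
chg c [ 0.495 -0.248  0.012]
chg d [ 0.502 -0.171  0.012]
jar [0.73  0.216 0.05 ]
mug [0.644 0.423 0.05 ]
bowl [ 0.792 -0.019  0.05 ]
stone [ 0.481 -0.003  0.05 ]
spat [ 0.371 -0.005  0.05 ]
art [0.497 0.466 0.05 ]
```

Emit:
{"fn": "move_arm", "kwargs": {
  "motion": [
    [[0, 0.13, -0.16, 0, 0, 0, 0], [0, 0.26, -0.33, 0, 0, 0, 0], [0, 0.4, -0.5, 0, 0, 0, 0.1], [0, 0.52, -0.67, 0, 0, 0, 0.15], [0, 0.65, -0.83, 0, 0, 0, 0.2]]
  ]
}}

```text
time: 1.95
ee_pos: [0.3385, 0.4747, 0.2455]
tool_rot: [180.0, 0.0, 167.9]
force: [1.5, 0.5, 0.4]
grip_width: 1.0
grip_force: 0.0
```

Emit:
{"fn": "move_arm", "kwargs": {
  "motion": [
    [[0, 0.13, -0.17, 0, 0, 0, 0], [0, 0.26, -0.34, 0, 0, 0, 0], [0, 0.4, -0.5, 0, 0, 0, 0], [0, 0.52, -0.67, 0, 0, 0, 0], [0, 0.65, -0.83, 0, 0, 0, 0]]
  ]
}}

```text
time: 2.45
ee_pos: [0.4685, 0.3087, 0.2455]
tool_rot: [180.0, 0.0, 167.8]
force: [0.4, 0.5, 0.1]
grip_width: 0.999
grip_force: 0.0
```

Emit:
{"fn": "move_arm", "kwargs": {
  "motion": [
    [[0, 0.13, -0.17, 0, 0, 0, 0], [0, 0.26, -0.34, 0, 0, 0, 0], [0, 0.4, -0.5, 0, 0, 0, 0], [0, 0.5, -0.67, 0, 0, 0, 0], [0, 0.59, -0.78, 0, 0, 0, 0]]
  ]
}}

```text
time: 2.95
ee_pos: [0.5869, 0.1509, 0.2454]
tool_rot: [-179.9, 0.0, 167.7]
force: [0.1, 0.1, 0.3]
grip_width: 1.002
grip_force: 0.0
```

```bash
python3 - <<'E'
from h import *
st=robot.state();print(st["ee_pos"],st["tool_rot"],st["time"])
im=robot.read_camera("wrist");cv2.imwrite("pics/w1.png",im[:,:,::-1])
c=cam("wrist",st)
for l in ["shield_tab","cast","crown_top"]: 
    for d in robot.boxes_of("wrist",l): print(l,np.round(d["rect"]),d["conf"])
print(proj(c,[.587,.153,.096]))
np.savez("c1.npz",M=c[4],k=c[:4])
E
```

```text
[0.58690822 0.15087063 0.24543227] [-1.79940158e+02  4.06120571e-02  1.67650954e+02] 2.95
shield_tab [224. 131. 337. 241.] 0.56
cast [ 86.  94. 130. 138.] 0.38
crown_top [216. 118. 448. 248.] 0.51
[[277.21407777 198.39438402]]
```

View pics/w1.png

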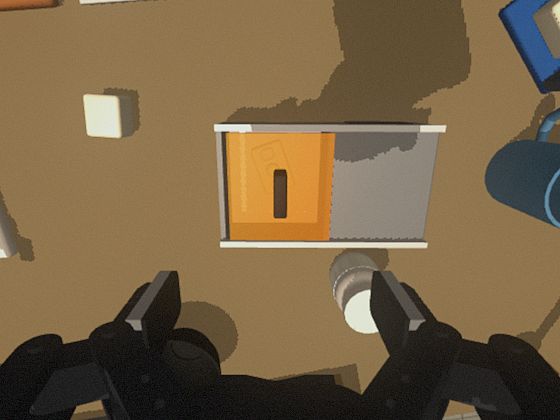

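The gripper is above the grey station. The black tab shows at (280,195), and the cast shows faintly through the shield at (270,160). I'll fit the station pose from all three views.

```bash
cat > st.py <<'E'
from h import *
np.set_printoptions(precision=4,suppress=True)
t=cam("top");s=cam("scene");f=np.load("c1.npz");w=(*f["k"],f["M"])
T=lambda x,y:(80+x*350/800,90+y*240/549)
S=lambda x,y:(130+x*.45,120+y*.45)
# corners order: (-x,-y),(-x,+y),(+x,-y),(+x,+y), outer rail edges
L=np.array([[-.0605,-.105,.067],[-.0605,.105,.067],[.0605,-.105,.067],[.0605,.105,.067]])
obs=[(t,[T(513,267),T(377,238),T(530,188),T(392,160)],1),(s,[S(280,306),S(405,244),S(332,362),S(459,297)],1),(w,[(215,124),(445,125),(221,247),(427,247)],1)]
def W(p): return R.from_euler("z",p[2]).apply(L)+[p[0],p[1],0]
r=least_squares(lambda p:np.concatenate([((proj(c,W(p))-np.array(o))*w).ravel() for c,o,w in obs]),[.597,.197,-.2],loss="soft_l1")
p=r.x;print(p,np.degrees(p[2]));print(r.fun.reshape(3,4,2))
for c,uv in [(w,(280,172)),(w,(280,217))]: print("tab",[R.from_euler("z",-p[2]).apply(atz(c,uv,z)-[p[0],p[1],0]) for z in (.096,.066)])
print("tabtri",R.from_euler("z",-p[2]).apply(tri([(t,T(483,216)),(s,S(341,306)),(w,(280,195))])-[p[0],p[1],0]))
E
python3 st.py; python3 -c "
import cv2;a=cv2.imread('pics/w1.png')[110:260,200:460];cv2.imwrite('pics/w1c.png',cv2.resize(a,(780,450),interpolation=3))"
```

```text
[ 0.5964  0.1995 -0.2177] -12.474651248696592
[[[-0.4664 -0.1247]
  [-1.8766 -0.7573]
  [-0.3788 -0.4072]
  [-0.5532 -1.279 ]]

 [[-1.7205 -1.4469]
  [ 0.1515 -3.2312]
  [-0.7262  1.1887]
  [ 1.4215 -2.0629]]

 [[-1.4002  0.3211]
  [ 0.8726 -0.4932]
  [-0.7233  0.0999]
  [-0.0789  0.3611]]]
tab [array([-0.0226, -0.0451,  0.096 ]), array([-0.0167, -0.0447,  0.066 ])]
tab [array([ 0.0181, -0.0449,  0.096 ]), array([ 0.0284, -0.0444,  0.066 ])]
tabtri [ 0.0014 -0.0465  0.0822]
```

View pics/w1c.png

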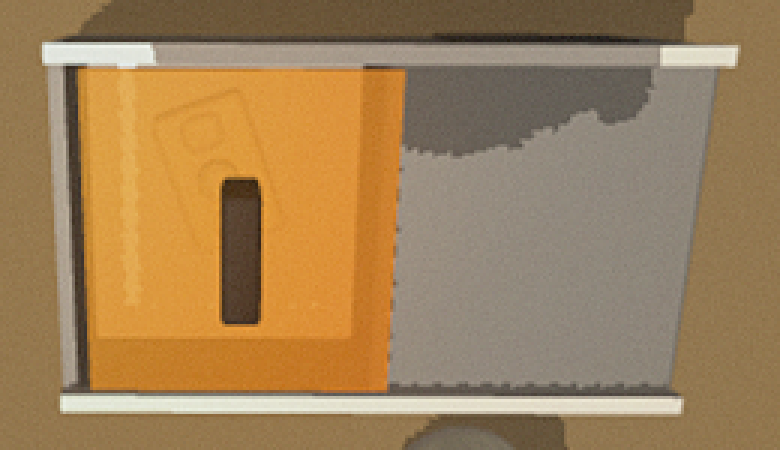

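The crop confirms the grey station with amber shield and black tab; the shield is open by about 5 mm. I'll lower over the tab and grip it.

Emit:
{"fn": "move_arm", "kwargs": {
  "motion": [
    [[0, 0, 0.025, -0.2, 0, 0, 0], [0, 0, 0.025, -0.4, 0, 0, 0], [0, 0, 0.025, -0.6, 0, 0, 0], [0, 0, 0.025, -0.7, 0, 0, 0], [0, 0, 0.025, -0.76, 0, 0, 0]]
  ]
}}

```text
time: 3.65
ee_pos: [0.584, 0.1608, 0.0914]
tool_rot: [-180.0, -0.2, 167.9]
force: [0.4, 0.0, -0.3]
grip_width: 0.998
grip_force: 0.0
```

Emit:
{"fn": "move_arm", "kwargs": {
  "motion": [
    [[0.5, 0, 0, 0, 0, 0, 0], [1, 0, 0, 0, 0, 0, 0], [1, 0, 0, 0, 0, 0, 0], [1, 0, 0, 0, 0, 0, 0], [1, 0, 0, 0, 0, 0, 0]]
  ]
}}

```text
time: 4.15
ee_pos: [0.5861, 0.1592, 0.0942]
tool_rot: [180.0, 0.1, 167.8]
force: [0.4, -1.2, 0.9]
grip_width: 0.14
grip_force: 0.6
```

Emit:
{"fn": "move_arm", "kwargs": {
  "motion": [
    [[1, 0, 0, 0, 0, 0, 0], [1, 0, 0, 0, 0, 0, 0], [1, 0, 0, 0, 0, 0, 0], [1, 0.01, 0.05, 0, 0, 0, 0], [1, 0.02, 0.1, 0, 0, 0, 0]]
  ]
}}

```text
time: 4.65
ee_pos: [0.5905, 0.1789, 0.0943]
tool_rot: [180.0, 0.1, 167.7]
force: [0.9, -1.6, 4.1]
grip_width: 0.122
grip_force: 59.2
```

Emit:
{"fn": "move_arm", "kwargs": {
  "motion": [
    [[1, 0.015, 0.07, 0, 0, 0, 0], [1, 0.03, 0.14, 0, 0, 0, 0], [1, 0.045, 0.2, 0, 0, 0, 0], [1, 0.06, 0.27, 0, 0, 0, 0], [1, 0.07, 0.32, 0, 0, 0, 0]]
  ]
}}

```text
time: 5.15
ee_pos: [0.605, 0.2442, 0.0944]
tool_rot: [179.9, 0.1, 167.8]
force: [3.1, -2.0, 7.0]
grip_width: 0.122
grip_force: 59.4
```

```bash
python3 - <<'E'
from h import *
st=robot.state();print(st["ee_pos"],st["tool_rot"],st["time"],st["force"],st["grip_width"],st["grip_force"])
im=robot.read_camera("wrist");cv2.imwrite("pics/w2.png",im[:,:,::-1])
im=robot.read_camera("scene");cv2.imwrite("pics/s2.png",im[:,:,::-1])
p=[.5964,.1995,-.2177]
print(R.from_euler("z",-p[2]).apply(st["ee_pos"]-[p[0],p[1],0]))
E
```

```text
[0.60504359 0.24416019 0.09436765] [1.79925319e+02 1.41935044e-01 1.67795129e+02] 5.15 [ 3.06062421 -1.97980486  6.96571568] 0.12222600418916305 59.37661170959473
[-0.00120634  0.04547295  0.09436765]
```

Emit:
{"fn": "move_arm", "kwargs": {
  "motion": [
    [[1, 0.002, 0.01, 0, 0, 0, 0], [1, 0.003, 0.015, 0, 0, 0, 0], [1, 0.004, 0.02, 0, 0, 0, 0], [1, 0.004, 0.02, 0, 0, 0, 0], [1, 0.004, 0.02, 0, 0, 0, 0]]
  ]
}}

```text
time: 5.75
ee_pos: [0.6054, 0.2458, 0.0943]
tool_rot: [-180.0, 0.1, 167.7]
force: [-0.5, -4.5, 7.9]
grip_width: 0.123
grip_force: 59.9
```

The force rises against the end stop, so the shield is open. I'll release and look at the cast.

Emit:
{"fn": "move_arm", "kwargs": {
  "motion": [
    [[0, 0, 0, 0, 0, 0, 0], [0, 0, 0, 0, 0, 0, 0], [0, 0, 0, 0, 0, 0, 0], [0, 0, 0, 0.1, 0, 0, 0], [0, 0, 0, 0.3, 0, 0, 0]]
  ]
}}

```text
time: 6.25
ee_pos: [0.6025, 0.2469, 0.1508]
tool_rot: [-179.8, -0.3, 167.8]
force: [0.6, 1.0, 0.7]
grip_width: 0.951
grip_force: 0.0
```

Emit:
{"fn": "move_arm", "kwargs": {
  "motion": [
    [[0, -0.02, -0.05, 0.25, 0, 0, 0], [0, -0.04, -0.15, 0.4, 0, 0, 0], [0, -0.06, -0.3, 0.4, 0, 0, 0], [0, -0.08, -0.4, 0.4, 0, 0, 0], [0, -0.1, -0.5, 0.4, 0, 0, 0]]
  ]
}}

```text
time: 6.75
ee_pos: [0.5838, 0.1462, 0.2327]
tool_rot: [-180.0, -0.1, 167.8]
force: [0.6, -0.6, -1.2]
grip_width: 1.001
grip_force: 0.0
```

```bash
python3 - <<'E'
from h import *
st=robot.state();print(st["ee_pos"],st["tool_rot"],st["time"])
im=robot.read_camera("wrist");cv2.imwrite("pics/w3.png",im[:,:,::-1])
c=cam("wrist",st);np.savez("c3.npz",M=c[4],k=c[:4])
s=robot.read_camera("scene");cv2.imwrite("pics/s3.png",s[:,:,::-1])
for n in("wrist","scene"):
  for l in ["cast","crown_top","shield_tab"]: 
    for d in robot.boxes_of(n,l): print(n,l,np.round(d["rect"]),d["conf"])
a=cv2.resize(im[90:270,180:460],(800,514),interpolation=3)
cv2.imwrite("pics/w3c.png",a[:,:,::-1])
E
```

```text
[0.58375565 0.14621707 0.23269748] [-1.79979579e+02 -6.26673706e-02  1.67807599e+02] 6.75
wrist cast [251. 142. 300. 199.] 0.72
wrist cast [  0. 223.  15. 263.] 0.43
wrist crown_top [254. 142. 299. 197.] 0.69
wrist crown_top [160. 334. 222. 390.] 0.53
wrist shield_tab [328. 138. 448. 250.] 0.77
scene cast [270. 262. 288. 282.] 0.73
scene crown_top [268. 265. 289. 278.] 0.59
scene shield_tab [324. 146. 359. 169.] 0.92
scene shield_tab [286. 229. 333. 269.] 0.76
scene shield_tab [218. 164. 260. 194.] 0.6
scene shield_tab [326. 263. 345. 296.] 0.38
```

View pics/w3c.png

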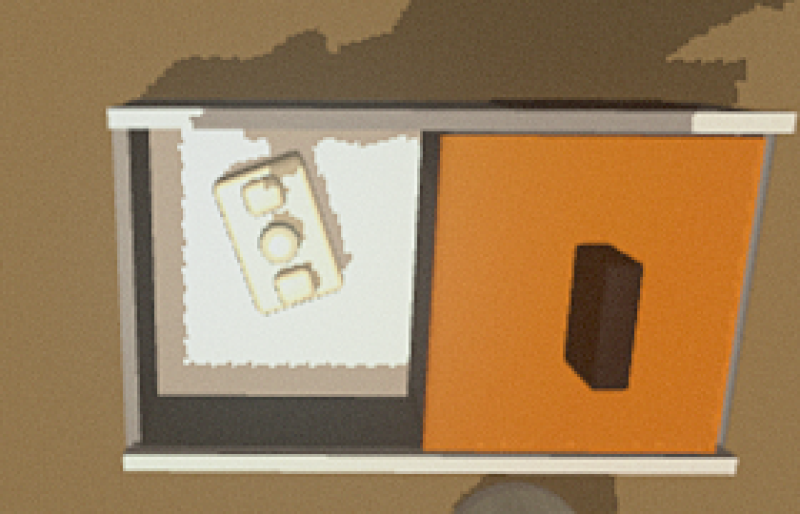

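The shield is fully open. The crown sits in the middle of the cast at about wrist pixel (278.5,174.5). Next I'll look at the lamp.

Emit:
{"fn": "move_arm", "kwargs": {
  "motion": [
    [[0, 0, -0.1, 0.2, 0, 0, 0.05], [0, 0, -0.3, 0.35, 0, 0, 0.1], [0, -0.05, -0.5, 0.45, 0, 0, 0.15], [0, -0.1, -0.7, 0.5, 0, 0, 0.2], [0, -0.1, -0.9, 0.5, 0, 0, 0.2]]
  ]
}}

```text
time: 7.65
ee_pos: [0.5643, -0.0335, 0.3352]
tool_rot: [180.0, 0.2, 173.7]
force: [1.2, 0.1, -0.3]
grip_width: 0.997
grip_force: 0.0
```

Emit:
{"fn": "move_arm", "kwargs": {
  "motion": [
    [[0, 0, -0.2, 0, 0, 0, 0], [0, 0, -0.4, 0, 0, 0, 0], [0, 0, -0.6, 0, 0, 0, 0], [0, 0, -0.75, 0, 0, 0, 0], [0, 0, -0.85, 0, 0, 0, 0]]
  ]
}}

```text
time: 8.15
ee_pos: [0.5643, -0.2051, 0.333]
tool_rot: [-180.0, -0.0, 173.4]
force: [-0.2, -0.5, -1.4]
grip_width: 0.997
grip_force: 0.0
```

```bash
python3 - <<'E'
from h import *
st=robot.state();print(st["ee_pos"],st["tool_rot"],st["time"])
im=robot.read_camera("wrist");cv2.imwrite("pics/w4.png",im[:,:,::-1])
c=cam("wrist",st);np.savez("c4.npz",M=c[4],k=c[:4])
for l in ["lamp","lamp_lens","charger","lamp_grip"]: 
    for d in robot.boxes_of("wrist",l): print(l,np.round(d["rect"]),d["conf"])
f=np.load("c3.npz");w=(*f["k"],f["M"]);s=cam("scene")
print("crown",tri([(w,(278.5,174.5)),(s,(278.5,271))]),atz(w,(278.5,174.5),.042),atz(s,(278.5,271),.042))
p=[.5964,.1995,-.2177];print(R.from_euler("z",-p[2]).apply(atz(w,(278.5,174.5),.042)-[p[0],p[1],0]))
q=[180+(573+606)/2*.35,90+((243+265)/2+(355+387)/2)/2*.35]; print("tab?",R.from_euler("z",-p[2]).apply(atz(w,(180+585*.35,90+310*.35),.096)-[p[0],p[1],0]))
E
```

```text
[ 0.56434535 -0.20507414  0.33303763] [-1.79950983e+02 -1.78564893e-02  1.73445031e+02] 8.15
lamp [256. 162. 278. 299.] 0.56
lamp_lens [397. 272. 466. 330.] 0.72
lamp_lens [256. 163. 280. 300.] 0.63
charger [236. 118. 300. 198.] 0.84
lamp_grip [254. 162. 279. 299.] 0.84
crown [0.57535786 0.15049589 0.01587418] [0.57133199 0.15269513 0.042     ] [0.58820053 0.13294226 0.042     ]
[-0.01436719 -0.05111443  0.042     ]
tab? [-0.0052813   0.03737291  0.096     ]
```

View pics/w4.png

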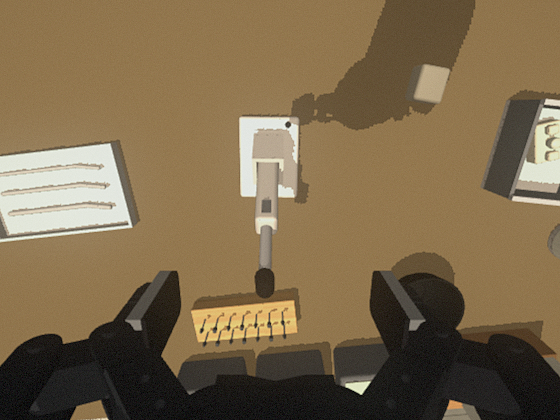

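The view shows the charger foot at (240–298,117–198), the socket at about (268,145), the body with its button at (266,206), the neck, and the head at (264,283). The window faces away from the robot. I'll fit the lamp pose.

```bash
python3 - <<'E'
from h import *
np.set_printoptions(precision=4,suppress=True)
im=cv2.imread("pics/w4.png").astype(int)  # bgr
f=np.load("c4.npz");w=(*f["k"],f["M"]);s=cam("scene");t=cam("top")
sat=im.max(2)-im.min(2)
for r in (140,150,180,190,195,200,215,222,228,240,250,260): 
    m=np.where(sat[r,225:315]<45)[0]+225; print(r,''.join('#' if v<45 else '.' for v in sat[r,225:315]))
dark=im.max(2)<70
ys,xs=np.where(dark[255:305,240:295]);print("head",xs.min()+240,xs.max()+240,ys.min()+255,ys.max()+255,xs.mean()+240,ys.mean()+255)
g=im[165:235,266].max(1);print(g)
print("crown scene proj",proj(s,[.5713,.1527,.042]),"w4 proj",proj(w,[.5713,.1527,.042]),"w4 via", atz(w,(552,142),.042))
si=cv2.imread("pics/s3.png").astype(int)
d=si.max(2)[315:375,150:215]<60; ys,xs=np.where(d);print("sc head",xs.min()+150,xs.max()+150,ys.min()+315,ys.max()+315,xs.mean()+150,ys.mean()+315,len(xs))
a=np.hstack([cv2.resize(cv2.imread("pics/s3.png")[315:385,140:215],(395,368),interpolation=3),cv2.resize(cv2.imread("pics/s3.png")[220:300,245:330],(395,368),interpolation=3)]);b=np.hstack([cv2.resize(cv2.imread("pics/w4.png")[110:305,220:310],(92*1,200))]);cv2.imwrite("pics/mix.png",a)
E
```

```text
140 ...............############################################################...............
150 ...............#####################################################.###.#................
180 ...............###########################################################.##.............
190 ................##########################################################...#.##.#.......
195 ................#########################################################..####..#........
200 ...............................######################.................####..#.###.........
215 ..............................#######################.....................................
222 ..............................#.#####################.....................................
228 ..............................##.###############..###.....................................
240 ...................................############...........................................
250 ..................................#############...........................................
260 ..................................#############...........................................
head 255 273 268 297 264.35504201680675 282.4390756302521
[188 187 186 186 187 186 182 185 186 186 186 185 184 186 184 186 191 186
 191 184 182 189 187 185 184 187 185 182 186 182 183 189 173 155 144 117
 106 106 107 107 108 107 107 105 108 103  99 130 175 188 185 196 220 228
 230 231 230 228 228 213 156 147 155 151 156 158 152 157 157 153]
crown scene proj [[278.781  263.9889]] w4 proj [[558.7921 141.878 ]] w4 via [0.5705 0.1443 0.042 ]
sc head 186 196 325 337 190.5974025974026 331.2597402597403 77
```

View pics/mix.png

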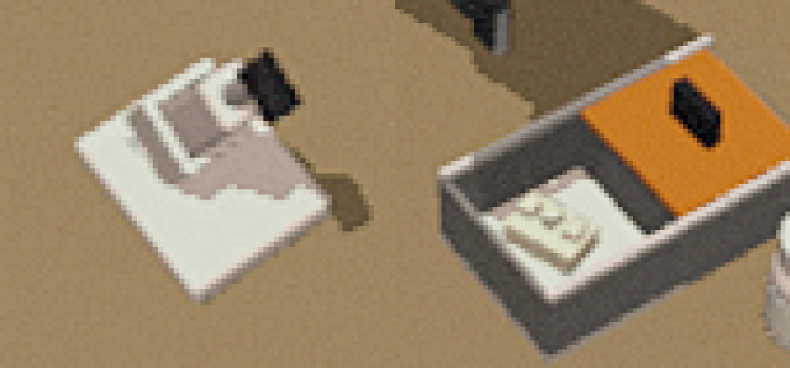

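```bash
python3 - <<'E'
from h import *
np.set_printoptions(precision=4,suppress=True)
f=np.load("c4.npz");w=(*f["k"],f["M"]);s=cam("scene");t=cam("top")
L=np.array([[-.014,0,.130],[.006,0,.190],[-.014,0,.125]])
def pose(p): return R.from_euler("yz",[np.pi/6,p[2]]),np.array([p[0],p[1],p[3]])
def res(p):
    r,o=pose(p);W=r.apply(L)+o
    a=(proj(w,W)-[[266,216.5],[264.4,282.5],[266,212]])[:2]
    b=proj(s,W[1])-[190.9,331.2]
    F=R.from_euler("z",p[2]).apply([[-.055,-.04,.012],[.055,-.04,.012],[-.055,.04,.012],[.055,.04,.012]])  # foot yaw only
    return np.concatenate([a.ravel(),b.ravel()*.7,[(p[3]-.032)/.001*1.0],[(p[2]+.115)/.02]])
r=least_squares(res,[.547,-.213,-.115,.032]);p=r.x;print(p,np.degrees(p[2]),r.fun)
rr,o=pose(p)
print("grip",rr.apply([0,0,.092])+o,"lens",rr.apply([.0205,0,.19])+o,"axis",rr.apply([0,0,1]))
# foot yaw in w4
for a,b in [((240,117.5),(298,117)),((239.5,198),(298,198)),((240,117),(239.5,198))]:
    A,B=atz(w,a,.012),atz(w,b,.012);d=B-A;print(A,B,np.degrees(np.arctan2(d[1],d[0])),np.linalg.norm(d))
E
```

```text
[ 0.5393 -0.211  -0.1211  0.0319] -6.940388679371759 [-0.3304  1.3678  0.166  -1.0695 -0.1786 -1.1554 -0.0617 -0.3066]
grip [ 0.585  -0.2166  0.1116] lens [ 0.6512 -0.2246  0.1862] axis [ 0.4963 -0.0604  0.866 ]
[ 0.4966 -0.2435  0.012 ] [ 0.5048 -0.1676  0.012 ] 83.83694521094222 0.07634616082074071
[ 0.6053 -0.2604  0.012 ] [ 0.6149 -0.178   0.012 ] 83.37821138770728 0.08295701591551112
[ 0.496  -0.2434  0.012 ] [ 0.6053 -0.2604  0.012 ] -8.854060811693008 0.11068780103086102
```

Emit:
{"fn": "move_arm", "kwargs": {
  "motion": [
    [[0, -0.1, 0, 0, -0.03, -0.2, 0], [0, -0.2, 0, -0.05, -0.05, -0.4, 0], [0, -0.3, -0.01, -0.1, -0.07, -0.6, 0], [0, -0.3, -0.015, -0.2, -0.1, -0.8, 0], [0, -0.3, -0.015, -0.25, -0.12, -0.99, 0]]
  ]
}}

```text
time: 8.9
ee_pos: [0.5037, -0.204, 0.2831]
tool_rot: [-179.7, 28.8, 173.7]
force: [2.3, 1.2, -0.1]
grip_width: 0.998
grip_force: 0.0
```

Emit:
{"fn": "move_arm", "kwargs": {
  "motion": [
    [[0, 0, 0, -0.1, -0.015, -0.14, 0], [0, 0.02, 0, -0.2, -0.03, -0.28, 0], [0, 0.04, 0, -0.35, -0.05, -0.42, 0], [0, 0.07, 0, -0.5, -0.065, -0.56, 0], [0, 0.07, 0, -0.5, -0.065, -0.56, 0]]
  ]
}}

```text
time: 9.4
ee_pos: [0.5396, -0.1921, 0.2936]
tool_rot: [178.6, 39.5, 171.8]
force: [0.2, -0.3, -0.2]
grip_width: 1.004
grip_force: 0.0
```

```bash
python3 - <<'E'
from h import *
np.set_printoptions(precision=4,suppress=True)
st=robot.state();print(st["ee_pos"],st["tool_rot"],st["time"],st["qpos"])
im=robot.read_camera("wrist");cv2.imwrite("pics/w5.png",im[:,:,::-1])
c=cam("wrist",st);np.savez("c5.npz",M=c[4],k=c[:4])
rm=R.from_euler("xyz",st["tool_rot"],degrees=True).as_matrix();print(rm)
rr=R.from_euler("yz",[np.pi/6,-.12]);o=np.array([.5393,-.211,.032])
print(proj(c,rr.apply([[0,0,.092],[-.014,.012,.13],[-.014,-.012,.13],[-.014,.012,.05],[-.014,-.012,.05],[-.008,0,.19]])+o))
E
```

```text
[ 0.5396 -0.1921  0.2936] [178.6451  39.4704 171.8039] 9.4 [ 21.8616   8.9397  -1.7041 127.814  -62.1481   9.866  161.2972]
[[-0.7641  0.1276  0.6324]
 [ 0.1101  0.9917 -0.0672]
 [-0.6357  0.0183 -0.7717]]
[[249.6981 104.9912]
 [263.8148 144.0148]
 [234.5223 144.5968]
 [262.023   48.8436]
 [233.1484  49.4034]
 [250.9207 217.7107]]
```

View pics/w5.png

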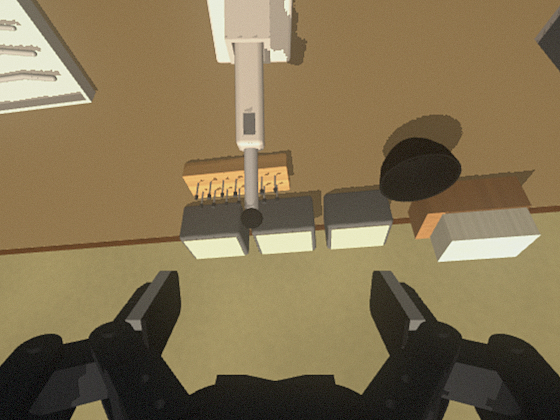

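The arm stopped at a wrist joint limit (j6), so I'll use a flatter 30° tilt instead. I'm turning back and checking the joints.

Emit:
{"fn": "move_arm", "kwargs": {
  "motion": [
    [[0, 0, 0, 0, 0.02, 0.1, 0], [0, 0, 0, 0, 0.03, 0.2, 0], [0, 0, 0, 0, 0.04, 0.3, 0], [0, 0, 0, 0, 0.04, 0.3, 0], [0, 0, 0, 0, 0.04, 0.3, 0]]
  ]
}}

```text
time: 9.95
ee_pos: [0.5393, -0.1926, 0.2931]
tool_rot: [178.8, 30.8, 171.8]
force: [-1.1, -0.4, 0.6]
grip_width: 0.997
grip_force: 0.0
```

```bash
python3 - <<'E'
from h import *
np.set_printoptions(precision=4,suppress=True)
st=robot.state();print(st["ee_pos"],st["tool_rot"],st["time"],st["qpos"])
E
```

```text
[ 0.5393 -0.1926  0.2931] [178.7871  30.8374 171.8485] 9.95 [  2.2432  10.4213  20.1458 120.972  -31.5865  22.1082 129.9149]
```

```bash
cat > kin.py <<'E'
from h import *
import itertools
np.set_printoptions(precision=4,suppress=True)
D=[([-76.8804,33.0344,1.4254,82.3871,-.8588,64.6884,-3.238],[.20758,.64182,.24442],[-179.901,.0069,162.0788]),
([21.8616,8.9397,-1.7041,127.814,-62.1481,9.866,161.2972],[.5396,-.1921,.2936],[178.6451,39.4704,171.8039]),
([2.2432,10.4213,20.1458,120.972,-31.5865,22.1082,129.9149],[.5393,-.1926,.2931],[178.7871,30.8374,171.8485])]
def fk(q,s,L):
    q=np.radians(q);z=lambda a:R.from_euler("z",a);y=lambda a:R.from_euler("y",a)
    A=z(s[0]*q[0]+L[7]);p=A.apply([0,0,L[0]])
    A=A*y(q[1])*z(s[1]*q[2]);p=p+A.apply([L[4],0,L[1]])
    A=A*y(q[3]);A=A*z(s[2]*q[4]);p=p+A.apply([L[5],0,L[2]])
    A=A*y(q[5]);p=p+A.apply([L[6],0,0]);A=A*z(s[3]*q[6]+L[8]);p=p+A.apply([0,0,L[3]])
    return p,A
def res(L,s):
    o=[]
    for q,p,e in D:
        P,A=fk(q,s,L);o+=[(P-p),.3*(A*R.from_euler("xyz",e,degrees=True).inv()).as_rotvec()]
    return np.concatenate(o)
def fit():
    best=None
    for s in itertools.product([-1,1],repeat=4):
        for c in (0,np.pi/2,np.pi,-np.pi/2):
            r=least_squares(res,[.3,.4,.4,.25,0,0,0,0,c],args=(s,))
            if best is None or r.cost<best[0]: best=(r.cost,s,r.x,r.fun)
    return best
if __name__=="__main__":
    b=fit();print(b)
E
python3 kin.py
```

```text
(np.float64(0.0001298796630323617), (-1, -1, -1, -1), array([ 0.2873,  0.5398,  0.3893,  0.3128,  0.0236,  0.0032, -0.0107,
       -0.0605,  1.5178]), array([-0.0051,  0.0014, -0.0001,  0.    ,  0.    , -0.0022, -0.0006,
        0.0008, -0.0007, -0.01  ,  0.0014, -0.0059,  0.0009, -0.0005,
        0.0008, -0.0081,  0.0011, -0.0045]))
```

```bash
cat > kin2.py <<'E'
from kin import D
from h import *
np.set_printoptions(precision=4,suppress=True)
LO=np.array([-157.87,-19.46,-87.15,11.01,-62.26,9.8,-161.44]);HI=np.array([157.87,123.44,90,140.99,242.26,113.94,161.44])
def fk(q,L):
    q=np.radians(q);z=lambda a:R.from_euler("z",-a);y=lambda a:R.from_euler("y",a)
    A=z(q[0]);p=A.apply([0,0,L[0]])
    A=A*y(q[1])*z(q[2]);p=p+A.apply([L[4],L[7],L[1]])
    A=A*y(q[3])*z(q[4]);p=p+A.apply([L[5],L[8],L[2]])
    A=A*y(q[5]);p=p+A.apply([L[6],L[9],0]);A=A*z(q[6]-np.pi/2);p=p+A.apply([0,0,L[3]])
    return p,A
def err(q,L,P,E,wr=.3):
    p,A=fk(q,L);return np.r_[p-P,wr*(A*E.inv()).as_rotvec()]
r=least_squares(lambda L:np.concatenate([err(q,L,np.array(p),R.from_euler("xyz",e,degrees=True)) for q,p,e in D]+[.003*L[4:]]),[.3,.4,.4,.25]+[0]*6)
L=r.x
def ik(P,E,seed=0):
    best=(9,)
    rng=np.random.default_rng(seed)
    for k in range(12):
        q0=np.clip([-np.degrees(np.arctan2(P[1],P[0])),30,0,90,0,40,100]+rng.normal(0,25,7)*(k>0),LO+1,HI-1)
        s=least_squares(lambda q:np.r_[err(q,L,P,E)*10,.0001*(q[4]),.0001*q[2]],q0,bounds=(LO,HI))
        e=np.linalg.norm(err(s.x,L,P,E))
        if e<best[0]-1e-3: best=(e,s.x)
    return best
if __name__=="__main__":
    print(L);print(np.abs(r.fun).reshape(-1)[:18])
    lean=np.array([np.cos(-.12),np.sin(-.12),0]);yt=np.array([np.sin(.12),np.cos(.12),0])
    def ori(a,yaw=-.12):
        l=np.array([np.cos(yaw),np.sin(yaw),0]);zt=np.sin(a)*l-np.cos(a)*np.array([0,0,1]);y=np.array([-np.sin(yaw),np.cos(yaw),0])
        return R.from_matrix(np.c_[np.cross(y,zt),y,zt]),zt
    g=np.array([.585,-.2166,.1116])
    for a in (20,25,30,35,40,45):
        E,zt=ori(np.radians(a))
        for off in (.005,-.095):
            e,q=ik(g+off*zt,E);print(a,off,round(e,4),q)
    for f in (-20,-30,-40):
        for yaw in (-.2,0,.25):
            E,zt=ori(np.radians(f),yaw);h=np.array([np.cos(yaw),np.sin(yaw),0])
            e,q=ik(np.array([.571,.153,.0925])-.098*h+.005*zt,E);print("fin",f,yaw,round(e,4),q)
E
python3 kin2.py
```

```text
[ 0.3231  0.5778  0.4098  0.3927 -0.0435  0.0207 -0.0343 -0.0383 -0.0043
 -0.0043]
[0. 0. 0. 0. 0. 0. 0. 0. 0. 0. 0. 0. 0. 0. 0. 0. 0. 0.]
20 0.005 0.0 [ 22.643   32.7465  -6.2862 117.5578  -2.073   10.206  103.0391]
20 -0.095 0.0 [ 23.1487  21.2039  -5.3445 116.5788  -5.2248  22.7766 106.0924]
25 0.005 0.0 [ 40.1922  34.2894 -27.5954 121.693   77.1651   9.8     28.4023]
25 -0.095 0.0 [ 28.1661  20.3606 -10.5325 122.325   -6.459   13.2286 108.1632]
30 0.005 0.0 [ 56.1411  39.4693 -50.4102 125.4558 103.4772  22.8028   6.0953]
30 -0.095 0.0 [ 54.6647  23.3414 -41.5038 127.922   65.1306   9.8     40.3078]
35 0.005 0.0 [ 65.7339  46.7205 -65.9734 129.5983 113.1651  35.245    0.6279]
35 -0.095 0.0 [ 70.6939  29.3701 -62.6454 132.3942 101.6947  18.8386   6.5998]
40 0.005 0.0 [ 71.1357  54.3746 -75.9609 133.6386 120.1126  45.9154  -1.4543]
40 -0.095 0.0 [ 81.3943  40.1582 -82.1839 137.5856 110.0777  34.7313   0.9652]
45 0.005 0.0 [ 74.3824  62.1617 -82.7314 137.4535 126.2443  55.2811  -1.671 ]
45 -0.095 0.0001 [ 66.2384  29.4556 -50.6588 140.99   163.1327  25.7122 -50.1874]
fin -20 -0.2 0.0 [-14.579   39.9149  -5.2095  99.4679  -7.8461  58.3189  64.611 ]
fin -20 0 0.0 [-16.3933  40.0515  -3.2703  99.1136  -5.0525  59.9147  74.0186]
fin -20 0.25 0.0 [-18.6958  40.1777  -0.8729  98.9846  -1.3659  60.7719  85.7387]
fin -30 -0.2 0.0 [-11.6019  45.4653  -6.0978  91.294   -9.989   70.4362  67.242 ]
fin -30 0 0.0 [-14.5163  45.8342  -3.7992  90.3294  -6.388   72.7156  75.6059]
fin -30 0.25 0.0 [-18.1941  46.0816  -1.0095  89.9168  -1.7204  73.9216  86.1535]
fin -40 -0.2 0.0 [ -9.399   51.5684  -6.7539  83.2397 -11.6878  82.0175  68.6697]
fin -40 0 0.0 [-13.1344  52.1334  -4.2012  81.7057  -7.4716  84.889   76.4047]
fin -40 0.25 0.0 [-17.8259  52.4839  -1.1148  81.0247  -2.0118  86.4005  86.3534]
```

The fitted kinematics show that a 20° tilt is reachable and leaves the gripper body about 8 mm clear of the neck. I'll work out the moves for that.

```bash
cat > plan.py <<'E'
from kin2 import *
def ori(a,yaw):
    a=np.radians(a);l=np.array([np.cos(yaw),np.sin(yaw),0]);zt=np.sin(a)*l-np.cos(a)*np.array([0,0,1]);y=np.array([-np.sin(yaw),np.cos(yaw),0])
    return R.from_matrix(np.c_[np.cross(y,zt),y,zt]),zt
def delta(P,E,st=None):
    st=st or robot.state();A=R.from_euler("xyz",st["tool_rot"],degrees=True)
    return (P-st["ee_pos"])/.2,(E*A.inv()).as_rotvec()/.5
E
python3 - <<'E'
from plan import *
g=np.array([.5393,-.211,.032])+.095*np.array([.4963,-.0604,.866])
E,zt=ori(20,-.12)
for off in (-.085,.005):
    P=g+off*zt;print(P,delta(P,E),ik(P,E))
P=g+.005*zt+.07*np.array([.4963,-.0604,.866]);print("lift",ik(P,E))
E
```

```text
[ 0.5576 -0.2133  0.1941] (array([ 0.0914, -0.1032, -0.495 ]), array([0.0115, 0.38  , 0.0262])) (np.float64(3.21042078864871e-07), array([ 23.0622,  22.1699,  -5.4549, 116.4568,  -4.9616,  21.9197,
       105.773 ]))
[ 0.5881 -0.2169  0.1096] (array([ 0.2442, -0.1216, -0.9178]), array([0.0115, 0.38  , 0.0262])) (np.float64(2.696540402900781e-07), array([ 22.5679,  32.5383,  -6.2292, 117.2567,  -2.1582,  10.71  ,
       103.0659]))
lift (np.float64(2.1319449115603284e-07), array([ 20.7314,  28.8322,  -4.6087, 109.7277,  -3.3662,  21.8527,
       103.1095]))
```

Emit:
{"fn": "move_arm", "kwargs": {
  "motion": [
    [[0, 0, -0.03, 0, 0, 0.13, 0.01], [0, 0.02, -0.06, -0.05, 0, 0.26, 0.02], [0, 0.04, -0.1, -0.2, 0.01, 0.38, 0.026], [0, 0.07, -0.1, -0.35, 0.01, 0.38, 0.026], [0, 0.09, -0.1, -0.495, 0.01, 0.38, 0.026]]
  ]
}}

```text
time: 10.45
ee_pos: [0.5571, -0.2137, 0.1927]
tool_rot: [-180.0, 20.0, 173.0]
force: [0.0, 0.2, -0.2]
grip_width: 1.002
grip_force: 0.0
```

```bash
python3 - <<'E'
from plan import *
st=robot.state();print(st["ee_pos"],st["tool_rot"],st["time"],st["qpos"])
im=robot.read_camera("wrist");cv2.imwrite("pics/w6.png",im[:,:,::-1])
c=cam("wrist",st);np.savez("c6.npz",M=c[4],k=c[:4])
rr=R.from_euler("yz",[np.pi/6,-.12]);o=np.array([.5393,-.211,.032])
print(proj(c,rr.apply([[0,0,.092],[-.014,.012,.13],[-.014,-.012,.13],[-.014,.012,.06],[-.014,-.012,.06],[-.008,0,.19]])+o))
im=im.astype(int);sat=im.max(2)-im.min(2)
for r in range(60,320,10): print(r,''.join('#' if v<45 else '.' for v in sat[r,180:360:2]))
g=np.array([.5393,-.211,.032])+.095*np.array([.4963,-.0604,.866])
E,zt=ori(20,-.12);print(delta(g+.005*zt,E,st))
E
```

```text
[ 0.5571 -0.2137  0.1927] [-179.972    19.9955  172.9972] 10.45 [  5.1932  23.1159  18.9598 116.7902 -30.4939  24.6093 130.5109]
[[275.5814 221.8357]
 [295.37   272.4127]
 [255.9705 272.4922]
 [292.8484 171.2047]
 [258.0554 171.3073]
 [275.9149 382.0898]]
60 ........................##################################################................
70 ........................################################################.#................
80 .......................##################################################.................
90 .........................###########.##################################.#.................
100 ........................################################################..................
110 .........................#############################################.#..................
120 ..........................############################################....................
130 ..........................###############################.##############..................
140 ..........................##############################################............
[... 994 characters left out ...]
......##################.................................
260 .......................................####.#.#.#.#######.................................
270 .......................................################.#.................................
280 ...........................................##########.....................................
290 ...........................................##########.............#.......................
300 #...........................................#########............#........................
310 ..........#..............#..................#########.....................................
(array([ 0.1552, -0.016 , -0.4155]), array([ 0.0009, -0.0003,  0.0048]))
```

View pics/w6.png

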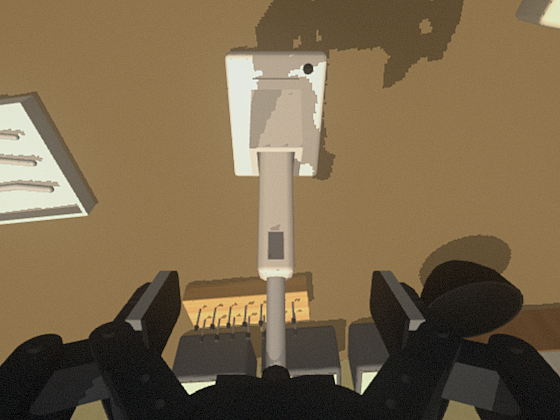

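The lamp is centred between the fingers: the body spans columns 258–294 against a predicted 256–295. I'll go down and grip.

Emit:
{"fn": "move_arm", "kwargs": {
  "motion": [
    [[0, 0.03, -0.003, -0.08, 0, 0, 0], [0, 0.06, -0.006, -0.17, 0, 0, 0], [0, 0.1, -0.01, -0.26, 0, 0, 0], [0, 0.13, -0.013, -0.35, 0, 0, 0], [0, 0.155, -0.016, -0.415, 0, 0, 0]]
  ]
}}

```text
time: 11.0
ee_pos: [0.5875, -0.2172, 0.1105]
tool_rot: [-180.0, 19.9, 173.0]
force: [0.4, -0.1, -0.4]
grip_width: 1.0
grip_force: 0.0
```

Emit:
{"fn": "move_arm", "kwargs": {
  "motion": [
    [[0, 0, 0, 0, 0, 0, 0], [0.4, 0, 0, 0, 0, 0, 0], [0.7, 0, 0, 0, 0, 0, 0], [1, 0, 0, 0, 0, 0, 0], [1, 0, 0, 0, 0, 0, 0]]
  ]
}}

```text
time: 11.5
ee_pos: [0.5881, -0.2171, 0.1118]
tool_rot: [-179.9, 20.0, 173.0]
force: [-0.7, 0.0, -0.6]
grip_width: 0.327
grip_force: 0.0
```

Emit:
{"fn": "move_arm", "kwargs": {
  "motion": [
    [[1, 0, 0, 0, 0, 0, 0], [1, 0, 0, 0, 0, 0, 0], [1, 0, 0, 0, 0, 0, 0], [1, 0, 0, 0, 0, 0, 0], [1, 0, 0, 0, 0, 0, 0]]
  ]
}}

```text
time: 12.0
ee_pos: [0.5881, -0.2171, 0.1118]
tool_rot: [-179.9, 20.0, 173.0]
force: [-1.2, 1.1, 5.7]
grip_width: 0.269
grip_force: 58.8
```

```bash
python3 - <<'E'
from plan import *
st=robot.state();print(st["ee_pos"],st["tool_rot"],st["time"],st["qpos"],st["force"],st["moment"],st["grip_force"])
E
```

```text
[ 0.5881 -0.2171  0.1118] [-179.8959   19.9799  173.0402] 12.0 [ 11.6146  31.5063   9.4158 117.2125 -37.0085  14.7685 136.3875] [-1.1976  1.1485  5.7448] [0.164  0.4832 0.0783] 58.787147998809814
```

It's gripped with 59 N. Now I'll draw it out along the lamp axis.

Emit:
{"fn": "move_arm", "kwargs": {
  "motion": [
    [[1, 0.025, -0.003, 0.043, 0, 0, 0], [1, 0.065, -0.008, 0.113, 0, 0, 0], [1, 0.11, -0.013, 0.19, 0, 0, 0], [1, 0.15, -0.018, 0.26, 0, 0, 0], [1, 0.2, -0.024, 0.35, 0, 0, 0]]
  ]
}}

```text
time: 12.5
ee_pos: [0.6273, -0.2215, 0.1809]
tool_rot: [-179.9, 19.8, 173.0]
force: [0.4, 0.2, -2.8]
grip_width: 0.271
grip_force: 58.9
```

Emit:
{"fn": "move_arm", "kwargs": {
  "motion": [
    [[1, 0.02, -0.003, 0.1, 0, 0, 0], [1, 0.04, 0, 0.25, 0, 0, 0], [1, 0.04, 0, 0.4, 0, 0, 0], [1, 0.04, 0, 0.5, 0, 0, 0], [1, 0.04, 0, 0.5, 0, 0, 0]]
  ]
}}

```text
time: 13.0
ee_pos: [0.6368, -0.2224, 0.2841]
tool_rot: [-179.8, 20.2, 173.1]
force: [-0.0, -0.7, -1.8]
grip_width: 0.271
grip_force: 59.0
```

```bash
python3 - <<'E'
from plan import *
st=robot.state();print(st["ee_pos"],st["tool_rot"],st["time"],st["qpos"],st["force"],st["moment"],st["grip_force"])
for c in ("scene","top","wrist"):
    im=robot.read_camera(c);cv2.imwrite(f"pics/{c}7.png",im[:,:,::-1])
c=cam("wrist",st)
# lamp in hand: expected projection
rm=R.from_euler("xyz",st["tool_rot"],degrees=True)
g0=np.array([.5881,-.2171,.1118]);R0=R.from_euler("xyz",[-179.9,19.98,173.04],degrees=True)
lr=R.from_euler("yz",[np.pi/6,-.12]);o=np.array([.5393,-.211,.032])
rel_R=R0.inv()*lr;rel_p=R0.inv().apply(o-g0);np.savez("hand.npz",q=rel_R.as_quat(),p=rel_p)
def pt(l): return rm.apply(rel_R.apply(l)+rel_p)+st["ee_pos"]
for l in ([0,0,.19],[.0205,0,.19],[.006,0,.19],[0,0,0]): print(l,pt(l),[proj(cam(n,st),pt(l)).round(1) for n in("scene","top","wrist")])
s=im.astype(int);sat=s.max(2)-s.min(2)
a=cv2.imread("pics/scene7.png")[200:400,100:300];b=cv2.imread("pics/wrist7.png")[100:400,130:430];
cv2.imwrite("pics/mix7.png",np.hstack([cv2.resize(a,(400,400),interpolation=3),cv2.resize(b,(400,400),interpolation=3)]))
E
```

```text
[ 0.6368 -0.2224  0.2841] [-179.8472   20.1729  173.0576] 13.0 [ -1.7895  24.1205  27.8003  99.5459 -24.5825  41.413  121.135 ] [-0.0487 -0.7344 -1.8252] [0.0667 0.4855 0.0336] 58.951894640922546
[0, 0, 0.19] [ 0.6821 -0.2276  0.369 ] [array([[195.1, 294.6]]), array([[433.9, 135.5]]), array([[274.6, 588.1]])]
[0.0205, 0, 0.19] [ 0.6997 -0.2297  0.3588] [array([[200.7, 303.3]]), array([[433.3, 130. ]]), array([[274.9, 551.7]])]
[0.006, 0, 0.19] [ 0.6873 -0.2282  0.366 ] [array([[196.7, 297.1]]), array([[433.7, 133.9]]), array([[274.7, 576.2]])]
[0, 0, 0] [ 0.5883 -0.2164  0.2041] [array([[177.9, 312.4]]), array([[412.8, 178.7]]), array([[274.7, 114.5]])]
```

View pics/mix7.png

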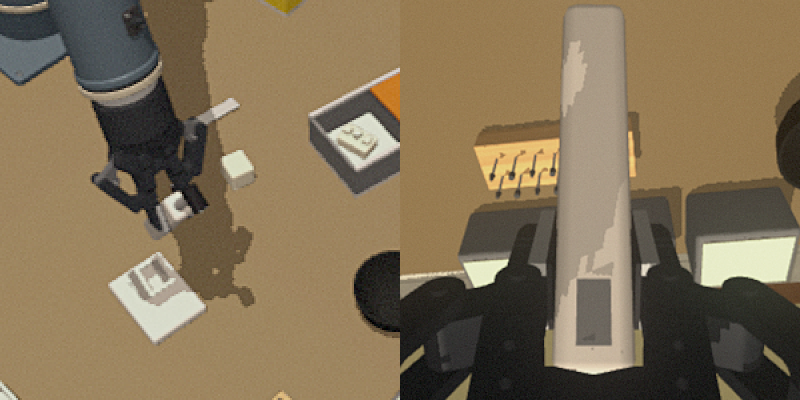

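The lamp is out of the socket and held straight. Next I'll compute the levelling turn and the final pose, and cross-check the crown position.

```bash
cat > fin.py <<'E'
from plan import *
h=np.load("hand.npz");HR=R.from_quat(h["q"]);hp=h["p"]
def lp(st,l): return R.from_euler("xyz",st["tool_rot"],degrees=True).apply(HR.apply(l)+hp)+st["ee_pos"]
def target(lens,yaw):
    # lamp x down, lamp z = (cos yaw, sin yaw,0)
    z=np.array([np.cos(yaw),np.sin(yaw),0]);x=np.array([0,0,-1.]);LR=R.from_matrix(np.c_[x,np.cross(z,x),z])
    E=LR*HR.inv();P=lens-LR.apply([.0205,0,.19])-E.apply(hp);return P,E
E
python3 - <<'E'
from fin import *
f=np.load("c3.npz");w=(*f["k"],f["M"]);s=cam("scene")
p=[.5964,.1995,-.2177]
L=np.array([[-.0605,-.105,.067],[-.0605,.105,.067],[.0605,-.105,.067],[.0605,.105,.067]])
print("rail proj in w3",proj(w,R.from_euler("z",p[2]).apply(L)+[p[0],p[1],0]),"obs",[(180+a*.35,90+b*.35) for a,b in((107,106),(797,111),(123,474),(738,475))])
print("crown scene",atz(s,(277.7,266.1),.042))
st=robot.state();lens=np.array([.571,.152,.072])
print("foot edge",proj(cam("wrist",st),lp(st,[-.014,0,0])), "body end",proj(cam("wrist",st),lp(st,[-.014,0,.13])))
for yaw in(-.12,0,.15):
    P,E=target(lens,yaw);print(yaw,P,E.as_euler("xyz",degrees=True),delta(P,E),ik(P,E))
P,E=target(lens,-.12);print("turn only",delta(P,E)[1]*.5)
E
```

```text
rail proj in w3 [[217.2019 127.7827]
 [458.5234 128.64  ]
 [223.3358 254.5877]
 [437.2492 255.3279]] obs [(217.45, 127.1), (458.95, 128.85), (223.05, 255.89999999999998), (438.3, 256.25)]
crown scene [0.5743 0.1447 0.042 ]
foot edge [[274.5834  96.6434]] body end [[274.4771 386.0766]]
-0.12 [0.4754 0.1633 0.0898] [-179.8044  -40.0199  173.0208] (array([-0.7992,  1.9233, -0.9495]), array([0.2488, 2.0735, 0.0002])) (np.float64(1.349528858230202e-07), array([-10.8047,  52.0696,  -5.6162,  81.6787,  -9.8425,  84.0249,
        71.6987]))
0 [0.4747 0.1518 0.0898] [-179.8044  -40.0199  179.8963] (array([-0.8025,  1.8656, -0.9495]), array([0.1241, 2.0859, 0.218 ])) (np.float64(9.890179418830281e-08), array([-13.0735,  52.3882,  -4.1118,  80.8481,  -7.3088,  85.5581,
        76.3715]))
0.15 [0.4758 0.1374 0.0898] [-179.8044  -40.0199 -171.5093] (array([-0.797 ,  1.7937, -0.9495]), array([-0.0327,  2.094 ,  0.4901])) (np.float64(5.459814110723757e-08), array([-15.9181,  52.6511,  -2.2667,  80.2698,  -4.0731,  86.7224,
        82.318 ]))
turn only [0.1244 1.0368 0.0001]
```

Emit:
{"fn": "move_arm", "kwargs": {
  "motion": [
    [[1, -0.05, 0.1, 0, 0.01, 0.2, 0.02], [1, -0.12, 0.27, 0, 0.02, 0.4, 0.04], [1, -0.2, 0.45, 0, 0.04, 0.6, 0.06], [1, -0.27, 0.62, 0, 0.05, 0.8, 0.08], [1, -0.35, 0.8, 0, 0.06, 1.0, 0.1]]
  ]
}}

```text
time: 13.65
ee_pos: [0.5649, -0.0607, 0.2801]
tool_rot: [-178.9, -9.1, 176.1]
force: [0.3, 0.6, -2.4]
grip_width: 0.274
grip_force: 59.0
```

Emit:
{"fn": "move_arm", "kwargs": {
  "motion": [
    [[1, -0.07, 0.18, 0, 0.01, 0.2, 0.02], [1, -0.14, 0.36, 0, 0.02, 0.4, 0.04], [1, -0.21, 0.54, -0.1, 0.04, 0.6, 0.06], [1, -0.27, 0.72, -0.2, 0.05, 0.8, 0.08], [1, -0.33, 0.8, -0.25, 0.06, 1.0, 0.1]]
  ]
}}

```text
time: 14.15
ee_pos: [0.4986, 0.1022, 0.2282]
tool_rot: [-179.7, -37.9, 179.6]
force: [-0.8, -0.1, -2.4]
grip_width: 0.268
grip_force: 59.2
```

```bash
python3 - <<'E'
from fin import *
st=robot.state();print(st["ee_pos"],st["tool_rot"],st["time"],st["qpos"],st["grip_force"])
P,E=target(np.array([.572,.151,.132]),0);print(delta(P,E,st))
print(lp(st,[.0205,0,.19]),lp(st,[0,0,0]))
E
```

```text
[0.4986 0.1022 0.2282] [-179.6741  -37.8523  179.5888] 14.15 [-25.4165  43.6511  25.9077  81.5676 -17.5164  97.2097  93.7658] 59.156243205070496
(array([-0.1143,  0.2431, -0.3922]), array([0.0039, 0.0756, 0.0079]))
[0.5955 0.102  0.2141] [0.4048 0.1027 0.2274]
```

Emit:
{"fn": "move_arm", "kwargs": {
  "motion": [
    [[1, -0.02, 0.05, -0.05, 0, 0.02, 0], [1, -0.05, 0.1, -0.12, 0, 0.04, 0.004], [1, -0.08, 0.17, -0.22, 0, 0.06, 0.008], [1, -0.1, 0.22, -0.32, 0.004, 0.075, 0.008], [1, -0.114, 0.243, -0.39, 0.004, 0.075, 0.008]]
  ]
}}

```text
time: 14.65
ee_pos: [0.4767, 0.1469, 0.1519]
tool_rot: [-179.6, -39.5, 179.5]
force: [0.9, -0.2, -1.8]
grip_width: 0.271
grip_force: 59.1
```

```bash
cat > chk.py <<'E'
from fin import *
import sys
n=sys.argv[1]
st=robot.state();print(st["ee_pos"],st["tool_rot"],st["time"],st["qpos"],st["grip_force"])
ims={}
for c in ("scene","top","wrist"):
    ims[c]=robot.read_camera(c);cv2.imwrite(f"pics/{c}{n}.png",ims[c][:,:,::-1])
print("lens",lp(st,[.0205,0,.19]))
pts={"headback":[-.008,0,.19],"headmid":[.006,0,.19],"lens":[.0205,0,.19],"bodyend":[-.014,0,.13]}
for k,l in pts.items(): print(k,[proj(cam(c,st),lp(st,l)).round(1).tolist()[0] for c in("scene","top")])
for c in("scene","top"):
    u,v=proj(cam(c,st),lp(st,[.006,0,.19]))[0].astype(int);r=16
    g=ims[c][v-r:v+r,u-r:u+r].astype(int).max(2);m=(g<75).astype(np.uint8)
    k,lab,sta,cen=cv2.connectedComponentsWithStats(m)
    for i in range(1,k):
        if sta[i,4]>8: print(c,"dark blob",sta[i],cen[i]+[u-r,v-r])
    print(u-r,v-r);print('\n'.join(''.join('#' if x<75 else('+' if x<120 else('.' if x<170 else ' ')) for x in row) for row in g))
E
python3 chk.py 8
```

```text
[0.4767 0.1469 0.1519] [-179.5953  -39.496   179.4952] 14.65 [-28.5231  47.9841  24.1024  86.6413 -20.9313  89.8149  92.2554] 59.138606786727905
lens [0.5731 0.1466 0.135 ]
headback [[278.7, 236.8], [293.8, 185.6]]
headmid [[278.6, 240.3], [293.7, 186.2]]
lens [[278.5, 243.9], [293.6, 186.7]]
bodyend [[262.7, 224.4], [293.9, 204.4]]
scene dark blob [ 0  0 20  3 39] [271.6923 224.5897]
scene dark blob [  8  12  24  20 202] [280.4505 248.6832]
262 224
####################++++++++++++
####+++###########++++++++++++++
..+++++++++####+++++++++++++++++
...+++++++++++++++++++++++++++++
....++++++++++++++++++++++++++++
......++++++++++++++++++++++++++
.......+++++++++++++++++++++++++
+.......++++++++++++++++++++++++
.........+++++++++++++++++++++++
...+.......+++++++++++++++++++++
....+.......++++++++++++++++++++
.............+++++++++++++++++++
...............###++++++++++++++
..............+####+++++++++++..
.........++..+######++++++++....
.......+++++++######++++++..... 
.......++++++#######++++.....   
+......+++++.+######++......    
++++..++++++++#####+......      
+++++++++++++######
[... 829 characters left out ...]
+++++++
++++++++++++++++++++++++++++++++
++++++++++++++++++++++++++++++++
++++++++++++++++++++++++++++++++
++++++++++++++++++++++++++++++++
++++++++++++++++++++++++++++++++
++++++++++++++++++++++++++++++++
++++++++++++++++++++++++++++++++
++++++++++++++++++++++++++++++++
++++++++++++++++++++++++++++++++
++++++++++++++++++++++++++++++++
++++++++++++++++++++++++++++++++
++++++++++++++++++++++++++++++++
++++++++++++++++++++++++++++++++
++++++++++++++++++++++++++++++++
++++++++++++++++++++++++++++++++
++++++++++++++++++++++++++++++++
++++++++++++++++++++++++++++++++
++++++++++++++++++++++++++++++++
++++++++++++++++++++++++++++++++
++++++++++++++++++++++++++++++++
++++++++++++++++++++++++++++++++
```

In the scene view the head is within 1 px of its predicted place, so the in-hand pose holds. I'll descend now.

```bash
python3 - <<'E'
from fin import *
st=robot.state();P,E=target(np.array([.572,.150,.074]),0);print(P,delta(P,E,st),st["ee_pos"])
E
```

```text
[0.4757 0.1498 0.0918] (array([-0.006 ,  0.0188, -0.3064]), array([0.0075, 0.0158, 0.0095])) [0.4769 0.146  0.1531]
```

Emit:
{"fn": "move_arm", "kwargs": {
  "motion": [
    [[1, 0, 0.01, -0.05, 0, 0.01, 0], [1, -0.003, 0.015, -0.12, 0.005, 0.015, 0.005], [1, -0.005, 0.018, -0.2, 0.007, 0.015, 0.009], [1, -0.006, 0.019, -0.26, 0.007, 0.015, 0.009], [1, -0.006, 0.019, -0.305, 0.007, 0.015, 0.009]]
  ]
}}

```text
time: 15.3
ee_pos: [0.4755, 0.1504, 0.0905]
tool_rot: [-179.8, -40.1, 179.9]
force: [-0.2, 0.4, -2.4]
grip_width: 0.272
grip_force: 59.1
```

Emit:
{"fn": "move_arm", "kwargs": {
  "motion": [
    [[1, 0, 0, 0, 0, 0, 0], [1, 0, 0, 0, 0, 0, 0], [1, 0, 0, 0, 0, 0, 0], [1, 0, 0, 0, 0, 0, 0], [1, 0, 0, 0, 0, 0, 0]]
  ]
}}

```text
time: 15.8
ee_pos: [0.4761, 0.1505, 0.0925]
tool_rot: [-179.9, -40.0, 180.0]
force: [0.5, -0.4, -2.6]
grip_width: 0.271
grip_force: 59.1
```

```bash
python3 chk.py 9 | head -52; python3 - <<'E'
from fin import *
st=robot.state()
print(st["force"]);P,E=target(np.array([.572,.150,.074]),0);print(delta(P,E,st),lp(st,[.0205,0,.19]))
print(proj(cam("wrist",st),[[.572,.15,.042]]),proj(cam("scene"),[[.572,.15,.042]]))
for c in("scene","wrist"):
  for l in("crown_top","cast","lamp_lens","shield_tab","stone_block"):
    print(c,l,[(np.round(d["rect"]).tolist(),round(d["conf"],2)) for d in robot.boxes_of(c,l)])
E
```

```text
[0.4761 0.1505 0.0925] [-179.8568  -39.9867  179.9519] 15.8 [-28.1216  52.3082  22.864   88.0557 -22.3199  84.8003  93.6626] 59.13446545600891
lens [0.5724 0.1507 0.0747]
headback [[279.1, 250.5], [292.1, 188.2]]
headmid [[278.9, 253.8], [292.0, 188.7]]
lens [[278.8, 257.2], [291.9, 189.3]]
bodyend [[263.5, 238.3], [292.2, 206.2]]
scene dark blob [ 0  0 20  4 67] [271.4627 238.3881]
scene dark blob [  1   9  31  20 266] [279.485  255.2331]
262 237
+################+++..+#######+.
####################++++++#+....
####################+++++...... 
##+.....+#########++++++.....   
+...........++++++++++......    
............++++++++......      
.......+++++++++++......        
+......+++++++++.....++         
++.......++..+......+++.        
++++......++......++###+.       
+++++...........+++#####+.      
++++++........+++########+.     
++++++++......++#++#######+.    
+++++...+......############+.   
+++.....++....+#############+.  
+.....+++#++..###############+. 
.....++#####++#######+########+.
 .++++#########################+
..+#############################
++#########+#########
[... 970 characters left out ...]
5.0, 288.0, 277.0], 0.79), ([155.0, 326.0, 200.0, 373.0], 0.43)]
scene cast [([270.0, 261.0, 287.0, 280.0], 0.78)]
scene lamp_lens [([227.0, 216.0, 284.0, 262.0], 0.68), ([326.0, 264.0, 345.0, 296.0], 0.31)]
scene shield_tab [([321.0, 145.0, 360.0, 171.0], 0.87), ([216.0, 164.0, 260.0, 196.0], 0.75), ([343.0, 205.0, 373.0, 247.0], 0.73), ([285.0, 231.0, 335.0, 268.0], 0.59)]
scene stone_block [([210.0, 271.0, 226.0, 296.0], 0.68)]
wrist crown_top [([244.0, 106.0, 307.0, 381.0], 0.58), ([0.0, 276.0, 87.0, 362.0], 0.23)]
wrist cast []
wrist lamp_lens [([246.0, 107.0, 308.0, 383.0], 0.83)]
wrist shield_tab [([427.0, 0.0, 560.0, 46.0], 0.59)]
wrist stone_block [([0.0, 280.0, 86.0, 364.0], 0.69)]
```

```bash
python3 -c "
from rig import robot
print(robot.sign_off()); print(robot.state()['time'])"
```

```text
the job is handed in; nothing more can be done
None
the job is handed in; nothing more can be done
```

The job is handed in at about 16 s: the shield is fully open, and the gripper holds the lamp level with its window facing down, about 32 mm above the crown and within a few mm of its centre by my measurements (no verdict was returned).

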